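# Cycle the wall-plate press with its guarded pedal

### The job

Switch the bench press on by throwing the lever of its isolator box right over to its other stop. Then push the press pedal, under its bar guard, all the way down to its stop, hold it there for about a second and let it spring fully back up. Leave the lever thrown over, and do not shift or knock over the loose things on the bench.

Things in the scene. Friction and masses are not known exactly. Their poses are not given: they have to be found in the camera images.
- pedal_unit: Fixed pedal unit: dark steel base plate 250 x 150 x 12 mm with a hinged pedal under a guard of bars. Origin: centre of the underside, on the bench. Its x axis is level, from the heel (hinge) end, facing roughly the robot, to the toe end; z up. A grey valve body, top at z = 57 mm, fills x = 70 to 120 mm behind the toe. Bench in front and both sides of the pedal are open.
- pedal_hinge (a point): Middle of the pedal's hinge line, parallel to pedal_unit's y, at (-100, 0, 30) mm in its axes. The pedal plate runs from here to the toe: 155 long, 90 wide, 6 mm thick, plus a 3 mm rubber tread on its toe half; it rises 0.35 rad to the toe at rest, 0.05 rad at the stop.
- guard_front (a point): Middle of the guard's front cross bar, at (-20, 0, 220) mm in pedal_unit's axes. Guard: 8-10 mm bars; uprights at x = 105, y = +-68 mm carry a level roof at z = 220 reaching forward to this bar, more cross bars at x = 20, 62, 105. No room from straight above: reach in under this bar from the heel end, tool leaning 35 to 45 degrees, fingers pointing down and to the toe.
- pedal_pad (a point): Point on top of the pedal's rubber tread, on its centre line, 115 mm from the hinge; the place to press. It moves with the pedal: in pedal_unit's axes about (5, 0, 78) mm at rest and (14, 0, 45) mm at the stop.
- pedal (a joint): Pedal angle in rad: 0 at rest (up), grows as it is pressed, stop at 0.30. Sprung: at the pedal_pad point it takes about 5 N to start and 11 N at the stop (pressing nearer the hinge takes more); it springs back by itself. It drives the press's ram.
- isolator: Fixed isolator: grey box 120 x 90 x 65 mm on a 140 x 110 mm foot plate, with a lever on top between two cheeks (cheeks 50 mm long in x, up to z = 90 mm). Origin: centre of the underside, on the bench. The lever's hinge line is parallel to the box's y axis, at x = 0, z = 80 mm. The lever starts leaning to the box's -x side and is on when it leans to the +x side.
- lever_grip (a point): Centre of the lever's black cross grip (a round bar 20 mm thick, 60 mm long, parallel to the box's y axis), 80 mm from the hinge. In the isolator's axes it is at (-45, 0, 146) mm when off and (45, 0, 146) mm when on.
- lever (a joint): Lever angle in rad: 0 off (leaning 0.6 rad to the box's -x), 0.6 upright, 1.2 on (leaning 0.6 rad to +x). Over-centre: once well past upright it falls to the stop on that side and stays there; about 1 N at the grip moves it.
- jar: Loose bystander: small clear jar with grey cap, 48 mm in diameter, 65 mm high, standing between the pedal unit and the isolator. Origin: centre of underside.
- screwdriver: Loose bystander: screwdriver 170 mm long lying on the bench nearer the robot.
- adapter: Loose bystander: black power adapter 50 x 100 x 32 mm lying behind the task's things. Origin: centre of underside.
- mug: Loose bystander: white mug, 76 mm in diameter, 90 mm high, standing on the left. Origin: centre of underside.
Not all that is in view belongs to the job. What is shaped like the isolator but pink or purple is not meant.

How it is judged (in metres and radians):
On the way, in this order (a step that is already met when the one before it is completed fails the run):
1. the isolator lever is thrown over to its on stop while the pedal is up (value of joint lever above 1.05 rad and value of joint pedal below 0.05 rad), for 0.2 s.
2. with the lever on, the pedal is pressed down to its stop and held there for at least 0.6 s (value of joint pedal above 0.265 rad and value of joint lever above 1.05 rad), for 0.6 s.
At the end, for the whole second after the job is handed in: The lever stands at its on stop (above 1.05 of 1.2 rad), the pedal is back up (below 0.03 rad) after having been held at its stop (above 0.265 of 0.30 rad), and the jar, screwdriver, adapter and mug are within 25 mm of where they started (value of joint lever above 1.05 rad and value of joint pedal below 0.03 rad and distance of each of jar, screwdriver, adapter, mug from where it was at the start of the episode below 0.025 m); the robot touches nothing.
It fails at once if a loose bystander (jar, screwdriver, adapter, mug) is shifted by more than 25 mm or knocked over (distance of any of jar, screwdriver, adapter, mug from where it was at the start of the episode above 0.025 m).
It also fails if it takes over 58 s, if anything falls off the work surface, if the arm or the gripper's body presses on something with over 40 N, if the wrist force passes 120 N, or if a joint passes its speed limit or range.

### The arm

A 6-joint arm with a two-finger parallel gripper is mounted at the origin on the work surface. World frame = base frame: x ahead of the robot, y to its left, z up, the work surface at z = 0. Lengths are in mm, angles in degrees, forces in N, time in s.
With the tool pointing down it reaches from about 350 to 850 mm from the base axis. Payload 8.1 kg.
Tool frame: the origin (TCP) lies on the centre line of the jaws, within the pads' length; the fingertips stand 19 mm ahead of it and the grasp point (between the pads) is the TCP (r.tip_reach is the z of the fingertips in the tool frame, in mm); z points along the fingers, y is the line along which they close (so a half turn about z gives the same grasp; the last joint's range is limited). The gripper opens to 85 mm and grips with 20 to 120 N. Pads are 22 mm wide; open, the fingers measure 114 mm over their backs; the gripper's body (76 mm by 85 mm) begins 54 mm behind the grasp point. The pads swing forward as they close: fully open they stand 13 mm farther back than shut.
Start: joints at [-77.43, 7.471, 85.268, -0, 87.261, -4.893], TCP at [180.082, -572.342, 225.392] pointing down, gripper open.
Joint ranges: [-169.43, 169.43], [-51.17, 129.36], [1.28, 143.12], [-76.62, 256.62], [0, 156.53], [-152.29, 152.29]. Speed limits (degrees/s): [136.94, 136.94, 159.86, 180, 180, 180].

### API

Orientations are given as [roll, pitch, yaw] about the fixed x, y, z axes, in that order (R = Rz(yaw) Ry(pitch) Rx(roll)).
In Python, from bench import r gives the robot as it stands. The module is installed in compiled form; this text tells all that it offers.
- The arm moves only by the shell command python3 -m handwheel 'ROWS' [FORCE]. ROWS is JSON, a list of rows, each a list of 7 numbers: the shift along the tool's x, y, z in m, then the turn, a rotation vector about the tool's x, y, z in degrees, then the finger opening in m, from 0 to 0.0854. In form: [[tx, ty, tz, ax, ay, az, claw], ...]. A call has 1 to 8 rows; each row shifts and turns the commanded pose from where the row before left it, along the tool's axes as they then stand; what a row does not reach is not made up. A row lasts 1/12 s, in which the tool goes at most 41.7 mm and 7.16 degrees, less where a joint would pass 70% of its speed; a pose out of reach is approached as far as the arm can. A call with a gripper value outside its range is refused whole. The fingers move at their own pace and stop on an object; FORCE is the grip in N (left out, the last holds). Time passes only in rows, so rows that do not move let the fingers close. It gives the time, the measured TCP pose, the force, the opening and the grip force at its end, in the units of the state.
- r.sense(): the state, without advancing time (a new reading comes with each control period).
- r.snapshot(name): name is "scene" or "top" or "wrist"; returns (picture, depth): 420x560x3 uint8, blue, green, red; 420x560 float32, mm along the optical axis (not along the pixel's ray), 0 where there is no reading.
- r.calibration(name): a dict with "vfov" (degrees; the focal length in pixels is half the picture's height over the tangent of half this angle, whatever the lens; pixels are square), "cx", "cy" (the principal point, pixels), "rvec" (rotation vector, rad) and "tvec" (3), from world to camera coordinates, as OpenCV has them; the wrist camera has in their place "tool_from_camera" (4x4, takes a point from camera to tool coordinates, whose origin is the TCP and whose axes are the flange's). Camera axes: x right, y down, z forward; pixel columns grow to the right and rows downward; lengths in mm; the calibration is good to about 2 mm. A picture is of the moment at which its call begins: read the wrist's pose just before it. calibration takes no time and is no camera call.
- r.hand_in(): hands the job in; it is judged then, once.
The state is a dict: "time": time; "joint_pos": joint angles; "qd": joint speeds; "joint_efforts": joint torques, N m; "tool_pos": TCP position; "tcp_rot": TCP orientation; "ft_force": force on the tool from outside, world axes, zero at the start; "wrist_torque": the same for the moment, N m; "finger_gap": finger opening in mm; "grip_force": force on a finger pad.
Only numpy, scipy, OpenCV 4.12 (cv2) and the standard library are available. Lean on these libraries where they do the work, as an engineer would, in place of code of your own. Each camera call takes 0.05 s, during which the arm holds its last target. There are 200 camera calls.

## Working session

There is one attempt and no reset: what is moved stays moved. The work goes in short steps, Python scripts to look and compute and a shell command to move; the robot and the scene stay as the last step left them, time stands still between calls to the robot, and variables do not carry over. Pictures are saved under pics/ and viewed, at most 10 in all, crops included, and the job is handed in when it is done.

```bash
mkdir -p pics; cat > h.py <<'E'
import numpy as np, cv2
from bench import r
from scipy.spatial.transform import Rotation as R
def cam(n):
    c=r.calibration(n); f=210/np.tan(np.radians(c['vfov']/2)); 
    K=np.array([[f,0,c['cx']],[0,f,c['cy']],[0,0,1]]); return c,K
def cloud(n,d):
    c,K=cam(n); v,u=np.mgrid[:420,:560]
    P=np.dstack([(u-K[0,2])*d/K[0,0],(v-K[1,2])*d/K[1,1],d])
    Rm=cv2.Rodrigues(np.array(c['rvec'],float))[0]; t=np.array(c['tvec'],float).ravel()
    return (P-t)@Rm
E
python3 - <<'E'
from h import *
for n in('scene','top'):
    p,d=r.snapshot(n); cv2.imwrite(f'pics/{n}.png',p); np.save(n+'_d.npy',d)
    c=r.calibration(n); print(n,c, (d>0).mean())
print(r.sense())
E
```

```text
scene {'vfov': 50.348446952536996, 'cx': 273.72183769230537, 'cy': 213.92025743047037, 'rvec': array([ 1.85247271,  1.89467641, -0.60994921]), 'tvec': array([   2.56974549, -405.68055917, 1643.58293005])} 0.9959821428571428
top {'vfov': 49.18501741678867, 'cx': 283.3819927150773, 'cy': 205.58415300780499, 'rvec': array([ 2.19817712, -2.20876467,  0.02485105]), 'tvec': array([  19.1000288 ,  584.90197843, 1288.35559792])} 0.9958035714285715
{'time': 0.1, 'joint_pos': array([-7.74284347e+01,  7.51159919e+00,  8.53230093e+01,  5.97156498e-04,
        8.72638419e+01, -4.89265192e+00]), 'qd': array([ 0.0893104 , -0.08589987, -0.04338851,  0.01766551, -0.06362406,
       -0.09754165]), 'joint_efforts': array([ 1.47129500e-03, -5.70952141e+01, -5.01940012e+01, -1.82286967e-04,
        8.21234426e-03,  7.81652852e-05]), 'tool_pos': array([ 179.9819165 , -571.82582556,  224.44112557]), 'tcp_rot': array([-1.79901959e+02, -8.99100314e-03,  1.74641805e+01]), 'ft_force': array([0.42409904, 0.75678622, 0.177742  ]), 'wrist_torque': array([-0.00919439,  0.01053838, -0.01721794]), 'grip_force': 0.0, 'finger_gap': 85.12685719128852}
```

View pics/scene.png

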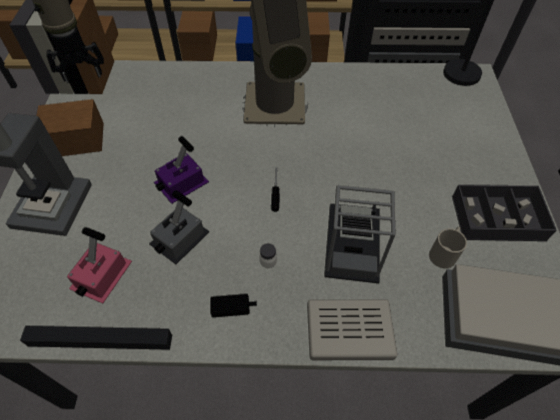

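View pics/top.png

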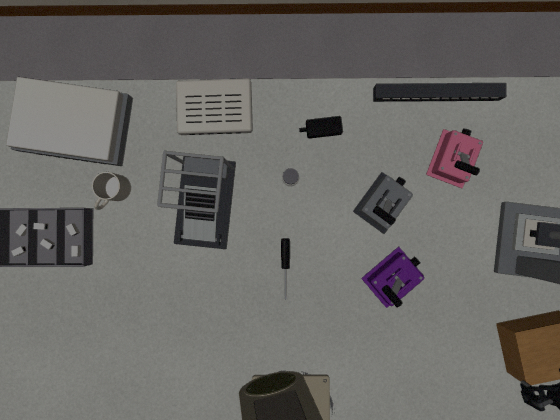

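The scene view looks back at the robot. In the top view, the grey isolator is at (383,203), its black grip at about (385,213), and the purple and pink decoys at (393,277) and (457,157). The pedal unit is at (205,200) with its heel toward the robot. The jar is at (290,177), the mug at (110,187), the adapter at (323,127) and the screwdriver at (286,260).

```bash
python3 - <<'E'
from h import *
def rect(P,name):
    (c,s,a)=cv2.minAreaRect(P[:,:2].astype(np.float32)); print(name,len(P),np.round(c,1),np.round(s,1),round(a,1),'z',np.round(np.percentile(P[:,2],[5,50,95]),1))
W={n:cloud(n,np.load(n+'_d.npy')) for n in('top','scene')}
I={n:cv2.imread(f'pics/{n}.png') for n in W}
W0=W['top']; z=W0[...,2]; print('bench z',np.median(z[300:340,150:230]))
def reg(n,u0,u1,v0,v1):return W[n][v0:v1,u0:u1].reshape(-1,3),I[n][v0:v1,u0:u1].reshape(-1,3)
for n,b in(('top',(350,416,165,236)),('scene',(145,212,190,262))):
    P,C=reg(n,*b); q=P[:,2]
    print(n); rect(P[(q>55)&(q<75)],'box top'); rect(P[(q>3)&(q<75)],'low'); rect(P[(q>130)],'grip'); 
    g=P[(q>130)&(C.max(1)<40)]; len(g)>5 and rect(g,'grip dark'); print(g.mean(0)); rect(P[(q>82)&(q<125)],'lever mid')
for n,b in(('top',(150,245,140,255)),('scene',(320,402,180,282))):
    P,C=reg(n,*b); q=P[:,2]
    print(n); rect(P[(q>6)&(q<18)],'base'); rect(P[(q>5)&(q<60)],'low');rect(P[q>205],'roof'); rect(P[(q>50)&(q<64)],'valve/ped'); rect(P[(q>25)&(q<95)],'mid')
for nm,b in dict(jar=(275,305,162,192),mug=(88,135,168,212),adp=(298,346,112,142),sd=(278,295,232,305)).items():
    P,C=reg('top',*b); rect(P[P[:,2]>6],nm)
# enlarged crops side by side
a=cv2.resize(I['top'][135:260,150:250],None,fx=4,fy=4,interpolation=2);b=cv2.resize(I['top'][160:240,345:425],(400,400),interpolation=2)
c=np.zeros((500,800,3),np.uint8);c[:,:400]=a;c[:400,400:]=b;cv2.imwrite('pics/crop.png',np.clip(c*1.8,0,255).astype(np.uint8))
E
```

```text
bench z 0.2811701490893994
top
box top 1072 [ 592.6 -264.4] [ 90.7 120.5] 53.3 z [60.4 65.2 69.5]
low 1998 [ 599.8 -264.5] [184.9 198.7] 89.7 z [ 3.3 60.8 68.7]
grip 232 [ 561.7 -129. ] [271.6  43.6] 86.9 z [ 135.7  154.2 1305. ]
grip dark 185 [ 561.8 -127.7] [269.1  43.6] 86.9 z [147.7 154.2 158.3]
[ 556.15802286 -234.45181662  160.04901956]
lever mid 187 [ 591.8 -264. ] [49.9 50.2] 52.0 z [ 83.3  89.8 119.1]
scene
box top 917 [ 590.2 -264.1] [ 93.5 119.9] 54.1 z [59.  66.4 70.4]
low 2612 [ 542.5 -279.2] [270.9 206.4] 6.1 z [ 3.4 24.1 69. ]
grip 207 [900.6 -95.5] [803.5  43.8] 22.2 z [ 133.6  154.2 1106.4]
grip dark 155 [900.9 -96.2] [803.5  42.3] 22.2 z [145.4 155.1 161.2]
[ 585.25134464 -226.55373663  190.84167778]
lever mid 238 [ 586.7 -261. ] [50.6 58.3] 53.1 z [ 83.6  91.7 121.5]
top
base 1814 [608.7 261.3] [266.9 318.1] 89.9 z [ 7.1 12.  16.2]
low 3386 [611.5 261.8] [267.9 324.7] 90.0 z [ 6.4 14.9 58. ]
roof 1289 [628.9 154.3] [309.1 134.4] 83.7 z [219.8 224.  228.1]
valve/ped 929 [616.7 227.2] [137.9 205.8] 88.5 z [51.  57.  62.4]
mid 2244 [598.5 236.8] [140.1 234.6] 83.7 z [36.  57.1 85. ]
scene
base 1466 [540.5 269.7] [243.7 366.7] 87.9 z [ 6.8 13.3 16.9]
low 2986 [540.7 273.6] [251.4 366.7] 87.9 z [ 5.7 16.2 58.9]
roof 1157 [930.8 180. ] [154.  741.2] 79.4 z [220.  225.4 229.2]
valve/ped 890 [616.4 238.5] [142.6 197.4] 82.6 z [52.6 58.4 62.6]
mid 1983 [600.3 231.8] [144.2 233.8] 87.5 z [32.1 58.6 88. ]
jar 255 [625.7  -1.9] [ 68.4 157.9] 86.9 z [22.6 64.7 69.1]
mug 920 [623.1 287. ] [564.6 126.8] 87.4 z [ 6.9 51.7 91.8]
adp 729 [716.  -30.4] [128.5 321.6] 55.5 z [18.9 31.6 36.7]
sd 342 [436.8   8.3] [ 36.2 220.3] 86.7 z [12.7 22.6 28.1]
```

View pics/crop.png

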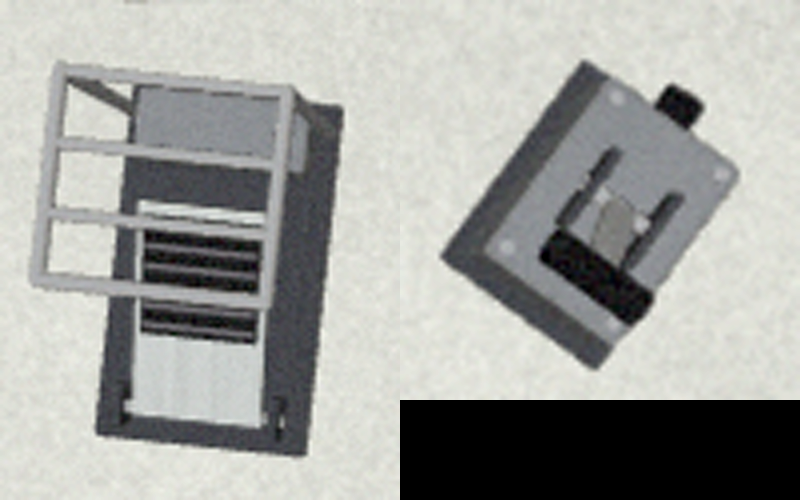

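The crop shows the guard roof, with its front bar about halfway along the pedal. On the isolator, the grip lies at the lower-left (robot) side, so box +x points up and right at about -36.5°. The box centre is about (591.5, -264.3) and the predicted grip position is (555, -237), which matches the dark points. Next I'll refine the pedal unit with outliers filtered.

```bash
cat >> h.py <<'E'
def delta(p,rpy,cur=None):
    s=r.sense(); T=R.from_euler('xyz',s['tcp_rot'],degrees=True); G=R.from_euler('xyz',rpy,degrees=True)
    print('pos',np.round(s['tool_pos'],1),'rot',np.round(s['tcp_rot'],1),'F',np.round(s['ft_force'],1),'t',s['time'],'gap',round(s['finger_gap'],1))
    print('turn',np.round((T.inv()*G).as_rotvec(degrees=True),1),'shift(tool axes now)',np.round(T.inv().apply(np.array(p)-s['tool_pos']),1),'shift(after turn)',np.round(G.inv().apply(np.array(p)-s['tool_pos']),1))
E
python3 - <<'E'
from h import *
def rect(P,name):
    T=P[:,:2]; from_=(np.linalg.norm(T[:,None]-T[None],axis=2)<8).sum(1); P=P[from_>5]
    (c,s,a)=cv2.minAreaRect(P[:,:2].astype(np.float32)); print(name,len(P),np.round(c,1),np.round(s,1),round(a,1),'z',np.round(np.percentile(P[:,2],[5,50,95]),1))
for n,b in(('top',(150,245,140,255)),('scene',(320,402,180,282))):
    u0,u1,v0,v1=b; d=cv2.medianBlur(np.load(n+'_d.npy'),3); P0=cloud(n,d)[v0:v1,u0:u1].reshape(-1,3); P0=P0[(P0[:,1]>60)&(P0[:,1]<260)]
    q=P0[:,2]; print(n); rect(P0[(q>8)&(q<17)],'base'); rect(P0[(q>212)&(q<233)],'roof')
    # hinge-half pedal plate: slope direction
    v=P0[(q>52)&(q<62)&(P0[:,0]>640)]; rect(v,'valve')
    m=P0[(q>34)&(q<66)&(P0[:,0]<600)]; rect(m,'pedal plate front')
delta([522.4,-213.1,225],[180,0,-36.5])
E
```

```text
top
base 1165 [592.9 215. ] [103.  248.7] 84.6 z [ 9.8 12.4 14.9]
roof 782 [635.4 214.8] [105.  134.3] 84.0 z [220.3 223.3 225.3]
valve 433 [691.8 215.8] [97.4 46.3] 75.9 z [55.3 57.5 59.7]
pedal plate front 605 [521.8 225.8] [68.4 90.5] 89.7 z [36.4 47.5 64.4]
scene
base 718 [589.4 217.6] [106.6 252.7] 84.2 z [10.1 14.  16.4]
roof 705 [633.3 213.2] [104.1 134.3] 85.1 z [220.7 224.8 226.9]
valve 593 [685.6 210.2] [104.1  50.9] 84.2 z [54.9 58.4 60.2]
pedal plate front 218 [522.6 228.9] [75.3 61.2] 0.8 z [37.5 47.1 65.3]
pos [ 180.  -571.8  224.4] rot [-179.9   -0.    17.5] F [0.4 0.8 0.2] t 0.1 gap 85.1
turn [-0.1  0.  54. ] shift(tool axes now) [ 4.343e+02 -2.394e+02 -1.000e-01] shift(after turn) [  61.9 -492.    -0.6]
```

My y<260 clip cut the unit, since its widths read 105 instead of about 145 mm. I'll redo this with a wider window.

```bash
python3 - <<'E'
from h import *
def rect(P,name):
    T=P[:,:2]; k=(np.linalg.norm(T[:,None]-T[None],axis=2)<8).sum(1); P=P[k>5]
    (c,s,a)=cv2.minAreaRect(P[:,:2].astype(np.float32)); print(name,len(P),np.round(c,1),np.round(s,1),round(a,1),'z',np.round(np.percentile(P[:,2],[5,50,95]),1))
for n,b in(('top',(150,245,140,255)),('scene',(320,402,180,282))):
    u0,u1,v0,v1=b; d=cv2.medianBlur(np.load(n+'_d.npy'),3); P0=cloud(n,d)[v0:v1,u0:u1].reshape(-1,3); P0=P0[(P0[:,1]>60)&(P0[:,1]<330)]
    q=P0[:,2]; print(n); rect(P0[(q>8)&(q<17)],'base'); rect(P0[(q>212)&(q<233)],'roof')
    rect(P0[(q>52)&(q<62)&(P0[:,0]>650)],'valve'); rect(P0[(q>34)&(q<66)&(P0[:,0]<600)],'pedal front')
E
```

```text
top
base 1729 [596. 241.] [152.8 249.6] 83.7 z [ 9.7 12.4 15. ]
roof 1262 [637.6 235.3] [146.1 134.4] 83.9 z [220.2 223.4 225.4]
valve 583 [694.1 231.3] [127.4  47.3] 78.1 z [55.  57.4 59.8]
pedal front 966 [525.4 246.6] [117.5  87.6] 83.7 z [35.7 47.1 64.2]
scene
base 1253 [592.3 241.3] [153.1 252.7] 83.7 z [10.4 13.9 16.3]
roof 1124 [635.2 235.2] [145.9 134.1] 83.7 z [220.6 224.9 226.9]
valve 783 [687.5 229.3] [142.6  50.9] 84.2 z [54.9 58.4 60.3]
pedal front 375 [524.9 252.7] [106.6  77.9] 86.4 z [36.9 46.3 65.2]
```

```bash
python3 -m handwheel '[[0,0,0,0,0,6.75,0],[0,0,0,0,0,6.75,0],[0,0,0,0,0,6.75,0],[0,0,0,0,0,6.75,0],[0,0,0,0,0,6.75,0],[0,0,0,0,0,6.75,0],[0,0,0,0,0,6.75,0],[0,0,0,0,0,6.75,0]]' && python3 -m handwheel '[[0.005,-0.035,0,0,0,0,0],[0.005,-0.035,0,0,0,0,0],[0.005,-0.035,0,0,0,0,0],[0.005,-0.035,0,0,0,0,0],[0.005,-0.035,0,0,0,0,0],[0.005,-0.035,0,0,0,0,0],[0.005,-0.035,0,0,0,0,0],[0,0,0,0,0,0,0]]'; python3 -c "
from h import *
delta([522.4,-213.1,145],[180,0,-36.5])"
```

```text
time: 0.77
tool_pos: [180.0, -572.0, 224.8]
tcp_rot: [-180.0, 0.0, -36.9]
ft_force: [-0.4, -0.2, 0.7]
finger_gap: -0.1
grip_force: 0.0
time: 1.43
tool_pos: [357.7, -391.9, 225.0]
tcp_rot: [-179.8, 0.0, -36.3]
ft_force: [-0.4, 0.2, -0.4]
finger_gap: -0.1
grip_force: 0.0
pos [ 357.7 -391.9  225. ] rot [-179.8    0.   -36.3] F [-0.4  0.2 -0.4] t 1.4333 gap -0.1
turn [-0.2  0.   0.2] shift(tool axes now) [  27.  -241.4   80.7] shift(after turn) [  26.  -241.7   80. ]
```

Pedal unit: centre (594.5, 241), yaw -6.3°. The roof and base sizes now match in both views.

```bash
python3 -m handwheel '[[0.003,-0.035,0,0,0,0,0],[0.003,-0.035,0,0,0,0,0],[0.003,-0.035,0,0,0,0,0],[0.003,-0.035,0,0,0,0,0],[0.003,-0.035,0,0,0,0,0],[0.003,-0.035,0,0,0,0,0],[0.005,-0.032,0,0,0,0,0],[0,0,0,0,0,0,0]]' && python3 -m handwheel '[[0,0,0.02,0,0,0,0],[0,0,0.02,0,0,0,0],[0,0,0.02,0,0,0,0],[0,0,0.02,0,0,0,0],[0,0,0,0,0,0,0]]'; python3 -c "
from h import *
delta([591.5,-264.3,145],[180,0,-36.5])"
```

```text
time: 2.1
tool_pos: [519.4, -211.5, 224.9]
tcp_rot: [-179.9, 0.0, -36.3]
ft_force: [0.6, 0.8, -0.3]
finger_gap: 0.0
grip_force: 0.0
time: 2.52
tool_pos: [513.5, -214.5, 140.1]
tcp_rot: [179.9, 0.5, -36.5]
ft_force: [-0.2, 0.2, -0.7]
finger_gap: -0.3
grip_force: 0.0
pos [ 513.5 -214.5  140.1] rot [179.9   0.5 -36.5] F [-0.2  0.2 -0.7] t 2.5167 gap -0.3
turn [ 0.1  0.5 -0. ] shift(tool axes now) [92.3 -6.5 -5.7] shift(after turn) [92.3 -6.4 -4.9]
```

```bash
python3 -m handwheel '[[0.01,-0.003,0,0,0,0,0],[0.01,-0.003,0,0,0,0,0],[0.01,0,0,0,0,0,0],[0.01,0,0,0,0,0,0],[0.01,0,0,0,0,0,0],[0.01,0,0,0,0,0,0],[0.01,0,0,0,0,0,0],[0.01,0,0,0,0,0,0]]' && python3 -m handwheel '[[0.01,0,0,0,0,0,0],[0.01,0,0,0,0,0,0],[0.01,0,0,0,0,0,0],[0,0,0,0,0,0,0],[0,0,0,0,0,0,0]]'; python3 - <<'E'
from h import *
delta([591.5,-264.3,145],[180,0,-36.5])
p,d=r.snapshot('scene'); cv2.imwrite('pics/s2.png',cv2.resize(p[170:280,120:260],None,fx=4,fy=4))
E
```

```text
time: 3.18
tool_pos: [592.8, -264.3, 161.1]
tcp_rot: [-179.9, -1.5, -36.6]
ft_force: [2.1, -4.8, 43.1]
finger_gap: -0.2
grip_force: 20.1
time: 3.6
tool_pos: [614.9, -280.9, 154.8]
tcp_rot: [-179.9, -1.1, -36.6]
ft_force: [9.4, -5.9, 22.7]
finger_gap: -0.1
grip_force: 10.8
pos [ 614.9 -280.9  154.8] rot [-179.9   -1.1  -36.6] F [ 9.4 -5.9 22.7] t 3.6 gap -0.1
turn [-0.1 -1.1 -0.1] shift(tool axes now) [-28.8   0.7   9.2] shift(after turn) [-28.7   0.6   9.8]
```

View pics/s2.png

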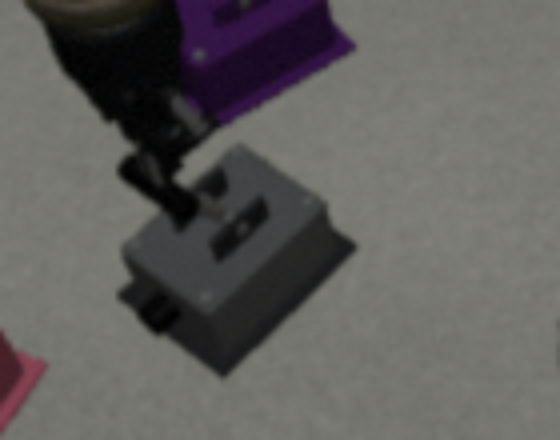

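```bash
python3 - <<'E'
from h import *
c,K=cam('scene')
for a in(0,.3,.6,.9,1.2):
    s=np.sin(a-.6)*80; z=80+80*np.cos(a-.6); p=np.array([591.5+.804*s,-264.3-.595*s,z])
    print(a,(cv2.projectPoints(p,np.array(c['rvec']),np.array(c['tvec']),K,None)[0].ravel()-[120,170])*4)
E
```

```text
0 [246.01391808 114.86228591]
0.3 [220.3866925  125.79106563]
0.6 [193.70790363 145.2817964 ]
0.9 [168.712428   171.60097002]
1.2 [148.07253705 202.10198431]
```

The grip is at (158,190), an angle of about 1.1 rad, and the finger is still leaning on it. I'll back off along -x, lift, and check.

```bash
python3 -m handwheel '[[-0.01,0,-0.003,0,0,0,0],[-0.012,0,-0.005,0,0,0,0],[-0.015,0,-0.01,0,0,0,0],[-0.01,0,-0.03,0,0,0,0],[0,0,-0.03,0,0,0,0],[0,0,-0.03,0,0,0,0],[0,0,0,0,0,0,0]]'; python3 - <<'E'
from h import *
delta([591.5,-264.3,145],[180,0,-36.5])
p,d=r.snapshot('scene'); cv2.imwrite('pics/s3.png',cv2.resize(p[170:280,120:260],None,fx=4,fy=4))
E
```

```text
time: 4.23
tool_pos: [573.2, -250.1, 263.1]
tcp_rot: [-179.9, -0.7, -36.5]
ft_force: [1.3, -0.4, 2.3]
finger_gap: -0.1
grip_force: 0.0
pos [ 573.2 -250.1  263.1] rot [-179.9   -0.7  -36.5] F [ 1.3 -0.4  2.3] t 4.2333 gap -0.1
turn [-0.1 -0.7 -0. ] shift(tool axes now) [ 21.7   0.7 118.3] shift(after turn) [ 23.1   0.6 118.1]
```

View pics/s3.png

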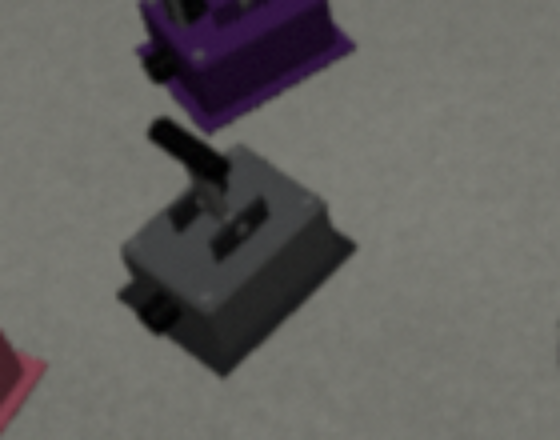

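The grip is at (188,150), about 0.65 rad and upright, so my retreat dragged it back. The bar had caught under the finger linkage because I went in too deep. I'll push again with only the fingertips engaged, then lift straight up.

```bash
python3 -m handwheel '[[-0.01,0,0,0,0,0,0],[-0.01,0,0,0,0,0,0],[0,0,0.03,0,0,0,0],[0,0,0.03,0,0,0,0],[0,0,0.03,0,0,0,0],[0,0,0,0,0,0,0],[0,0,0,0,0,0,0]]'; python3 -c "
from h import *
delta([591.5,-264.3,169],[180,0,-36.5])"
```

```text
time: 4.87
tool_pos: [552.9, -235.7, 161.4]
tcp_rot: [180.0, 0.3, -36.6]
ft_force: [0.8, -0.3, 1.8]
finger_gap: -0.2
grip_force: 0.0
pos [ 552.9 -235.7  161.4] rot [180.    0.3 -36.6] F [ 0.8 -0.3  1.8] t 4.8667 gap -0.2
turn [ 0.   0.3 -0.1] shift(tool axes now) [48.  -0.  -7.9] shift(after turn) [48.   0.  -7.6]
```

```bash
python3 -m handwheel '[[0.01,0,-0.006,0,0,0,0],[0.01,0,0,0,0,0,0],[0.01,0,0,0,0,0,0],[0.01,0,0,0,0,0,0],[0.01,0,0,0,0,0,0],[0.01,0,0.003,0,0,0,0],[0.01,0,0.003,0,0,0,0],[0,0,0,0,0,0,0]]'; python3 - <<'E'
from h import *
delta([591.5,-264.3,169],[180,0,-36.5])
p,d=r.snapshot('scene'); cv2.imwrite('pics/s4.png',cv2.resize(p[170:280,120:260],None,fx=4,fy=4))
E
```

```text
time: 5.53
tool_pos: [612.7, -279.6, 166.0]
tcp_rot: [-180.0, -0.2, -36.6]
ft_force: [0.1, 0.6, -0.2]
finger_gap: 0.0
grip_force: 0.0
pos [ 612.7 -279.6  166. ] rot [-180.    -0.2  -36.6] F [ 0.1  0.6 -0.2] t 5.5333 gap 0.0
turn [-0.  -0.2 -0.1] shift(tool axes now) [-26.2   0.3  -3.1] shift(after turn) [-26.2   0.3  -3. ]
```

View pics/s4.png

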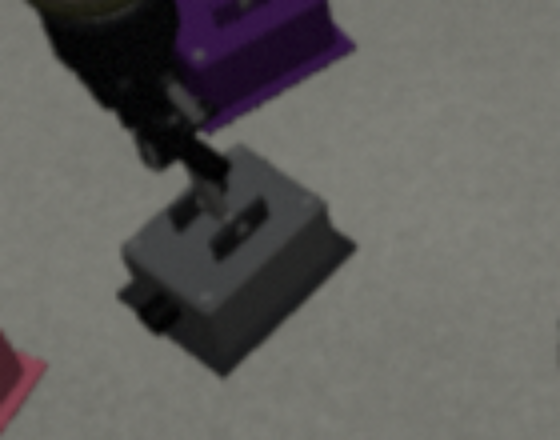

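```bash
python3 - <<'E'
from h import *
print('tip_reach',r.tip_reach)
P=[];I=[]
for n,(u0,u1,v0,v1) in dict(scene=(130,200,180,240),top=(355,425,170,230)).items():
    p,d=r.snapshot(n); W=cloud(n,d)[v0:v1,u0:u1].reshape(-1,3)
    c,K=cam(n); s=r.sense(); G=R.from_euler('xyz',s['tcp_rot'],degrees=True)
    tip=s['tool_pos']+G.apply([0,0,19]); px=cv2.projectPoints(tip,np.array(c['rvec']),np.array(c['tvec']),K,None)[0].ravel(); print(n,'tip px in crop',(px-[u0,v0])*8)
    L=(W-[591.5,-264.3,0]); s_=.804*L[:,0]-.595*L[:,1]; y_=.595*L[:,0]+.804*L[:,1]; ok=(abs(s_)<75)&(abs(y_)<60)&(W[:,2]>95)&(W[:,2]<260)
    for z0 in range(95,240,10):
        k=ok&(W[:,2]>=z0)&(W[:,2]<z0+10)
        if k.sum()>3: print(z0,k.sum(),'s',np.round(np.percentile(s_[k],[5,50,95])),'y',np.round(np.percentile(y_[k],[5,50,95])))
    I.append(cv2.convertScaleAbs(cv2.resize(p[v0:v1,u0:u1],(400,343),interpolation=2),alpha=2.5))
cv2.imwrite('pics/s5.png',np.hstack(I))
E
```

```text
tip_reach 19.0
scene tip px in crop [262.42717706 283.68852812]
95 13 s [-2.  4. 12.] y [-7.  5. 19.]
105 12 s [-3.  3.  6.] y [-7.  6.  8.]
115 12 s [-1.  5.  7.] y [-3.  5.  8.]
125 6 s [6. 7. 7.] y [-6.  3.  8.]
135 6 s [6. 7. 8.] y [-7.  2.  5.]
155 24 s [-3. 12. 14.] y [ 1. 25. 29.]
165 69 s [-3.  6. 13.] y [-0. 14. 28.]
175 15 s [21. 31. 35.] y [-6.  7. 12.]
185 20 s [19. 31. 36.] y [-4.  8. 14.]
195 17 s [30. 33. 36.] y [-3.  5. 14.]
205 6 s [32. 35. 36.] y [-6. -1.  9.]
215 29 s [20. 36. 37.] y [-26.   7.  24.]
225 39 s [19. 35. 37.] y [-33.  15.  34.]
235 45 s [23. 36. 41.] y [-39.  14.  40.]
top tip px in crop [357.44732199 183.65805784]
95 7 s [-3. -2.  3.] y [-4.  6.  9.]
105 9 s [-2. -1.  3.] y [-3.  4. 10.]
115 7 s [-2. -1.  0.] y [-6. -1.  8.]
125 7 s [-0.  0.  3.] y [-3.  5.  9.]
155 23 s [-3.  1. 16.] y [ 0. 14. 30.]
165 82 s [-1.  6. 14.] y [ 1. 16. 29.]
175 4 s [16. 18. 20.] y [ 5.  8. 12.]
185 5 s [16. 19. 22.] y [ 8. 11. 15.]
215 7 s [14. 15. 19.] y [16. 22. 30.]
225 20 s [14. 16. 23.] y [24. 28. 38.]
235 13 s [14. 16. 20.] y [30. 36. 46.]
```

View pics/s5.png

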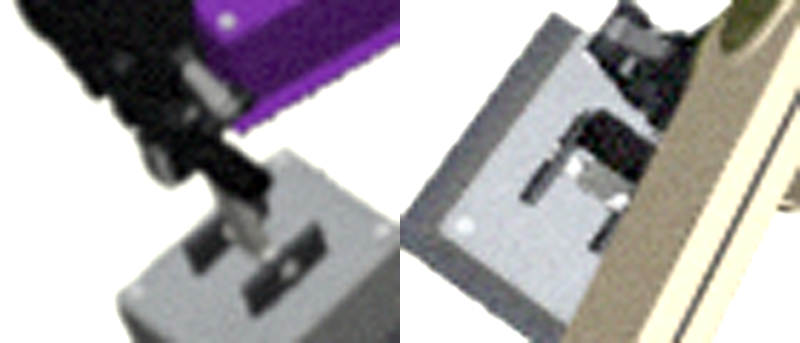

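The finger passed over the bar: its lowest visible points are at z≈175 while the TCP reads 166. So the real fingertips sit about 25 mm higher than assumed. I'll back up and check the reported pose with the wrist camera.

```bash
python3 -m handwheel '[[0,0,-0.03,0,0,0,0],[-0.02,0,-0.02,0,0,0,0],[-0.03,0,0,0,0,0,0],[-0.03,0,0,0,0,0,0],[0,0,0,0,0,0,0],[0,0,0,0,0,0,0]]'; python3 - <<'E'
from h import *
s=r.sense(); p,d=r.snapshot('wrist'); c,K=cam('wrist'); T=np.array(c['tool_from_camera']); print(np.round(T,2))
G=R.from_euler('xyz',s['tcp_rot'],degrees=True); v,u=np.mgrid[:420,:560]
C=np.dstack([(u-K[0,2])*d/K[0,0],(v-K[1,2])*d/K[1,1],d]); t=C@T[:3,:3].T+T[:3,3]
Wd=G.apply(t.reshape(-1,3))+s['tool_pos']; q=Wd[d.ravel()>0]; print(np.round(s['tool_pos'],1), s['joint_pos'])
hst,e=np.histogram(q[:,2],bins=np.arange(-40,260,5)); print([(int(a),int(b)) for a,b in zip(e,hst) if b>300])
f=t[(d>0)&(t[...,2]<40)]; print('finger pts in tool',len(f),np.round(np.percentile(f,[1,50,99],axis=0),1) if len(f) else '')
p2,d2=r.snapshot('scene'); W=cloud('scene',d2)[150:240,100:220].reshape(-1,3); L=W-s['tool_pos']
k=(np.hypot(L[:,0],L[:,1])<22)&(W[:,2]>95)&(L[:,2]>-45)&(L[:,2]<60)&(W[:,2]>180); print('scene finger dz',np.round(np.percentile(L[k],[2,10,50],axis=0),1))
cv2.imwrite('pics/w1.png',cv2.convertScaleAbs(np.hstack([cv2.resize(p,(400,300)),cv2.resize(p2[150:240,100:220],(400,300))]),alpha=1.8))
E
```

```text
time: 6.18
tool_pos: [545.5, -229.3, 214.3]
tcp_rot: [-180.0, -0.0, -36.5]
ft_force: [0.8, -0.9, 0.4]
finger_gap: 0.2
grip_force: 0.0
[[  -0.     -0.96   -0.27   67.78]
 [   1.     -0.     -0.      0.76]
 [   0.     -0.27    0.96 -148.29]
 [   0.      0.      0.      1.  ]]
[ 545.5 -229.3  214.3] [-2.77621131e+01  6.46448912e+00  8.75173105e+01  2.64889418e-03
  8.59912887e+01  9.87311428e+01]
[(-5, 85370), (0, 57368), (5, 2311), (10, 1708), (15, 748), (20, 813), (25, 1130), (30, 3549), (35, 624), (40, 818), (45, 814), (50, 389), (55, 551), (60, 10758), (65, 5850), (80, 485), (85, 1036), (90, 353), (160, 526), (165, 2762), (235, 312), (240, 361), (245, 383)]
finger pts in tool 55391 [[  -7.2  -54.3 -105.1]
 [  12.3    0.5  -83.6]
 [  20.7   55.1  -21.3]]
scene finger dz [[  0.5 -16.3  11.5]
 [  3.8 -11.9  16.8]
 [  9.4  -0.5  32.5]]
```

View pics/w1.png

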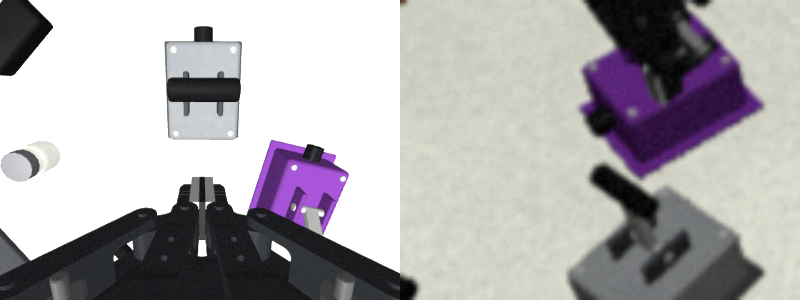

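```bash
python3 - <<'E'
from h import *
p,d=r.snapshot('wrist'); c,K=cam('wrist'); T=np.array(c['tool_from_camera']); v,u=np.mgrid[:420,:560]
C=np.dstack([(u-K[0,2])*d/K[0,0],(v-K[1,2])*d/K[1,1],d]); t=C@T[:3,:3].T+T[:3,3]
for row in range(240,300,4):
    m=t[row,255:305]; k=(d[row,255:305]>0)&(m[:,2]<40); print(row,k.sum(),np.round(np.median(m[k],axis=0),1) if k.any() else '', np.round([m[k][:,1].min(),m[k][:,1].max()],0) if k.any() else '')
for P in ([11,0,19],[11,0,0],[11,0,-20]):
    q=np.linalg.inv(T)@np.r_[P,1]; print(P,K@q[:3]/q[2])
E
```

```text
240 0  
244 0  
248 30 [ 11.4   0.7 -11. ] [-6.  7.]
252 30 [ 11.6   0.7 -16. ] [-6.  7.]
256 32 [ 11.5   0.7 -20.1] [-6.  7.]
260 50 [ 11.4  -0.5 -23.8] [-11.  10.]
264 50 [ 11.3  -0.5 -27.5] [-11.  10.]
268 50 [ 11.4  -0.5 -31.5] [-11.  10.]
272 50 [ 11.4  -0.5 -34.9] [-11.   9.]
276 50 [ 11.3  -0.4 -38. ] [-10.   9.]
280 50 [ 11.4  -0.4 -41.2] [-10.   9.]
284 49 [ 12.2  -0.2 -45.7] [-8.  8.]
288 50 [ 12.7  -0.4 -49.4] [-8.  8.]
292 50 [ 12.5  -0.4 -51.6] [-8.  8.]
296 50 [ 12.3  -0.4 -53.9] [-8.  8.]
[11, 0, 19] [281.26529926 227.45583955   1.        ]
[11, 0, 0] [281.10589481 240.10465992   1.        ]
[11, 0, -20] [280.89265053 257.02569731   1.        ]
```

The world heights check out (box top 65, bench 0, bar top about 168), so the pose is right. The fingertips are at about tool z = -8 mm, not +19, and I'll use -8 from here. Retrying the lever at a TCP height of about 137.

```bash
python3 -m handwheel '[[0,0,0.03,0,0,0,0],[0,0,0.03,0,0,0,0],[0,0,0.015,0,0,0,0],[0,0,0,0,0,0,0],[0,0,0,0,0,0,0]]'; python3 -m handwheel '[[0.01,0,0,0,0,0,0],[0.012,0,0,0,0,0,0],[0.012,0,0,0,0,0,0],[0.012,0,0,0,0,0,0],[0.012,0,0,0,0,0,0],[0.012,0,0,0,0,0,0],[0.01,0,0,0,0,0,0],[0,0,0,0,0,0,0]]';python3 -m handwheel '[[0,0,-0.02,0,0,0,0],[0,0,-0.03,0,0,0,0],[0,0,-0.035,0,0,0,0],[0,0,-0.035,0,0,0,0],[-0.03,0,0,0,0,0,0],[-0.03,0,0,0,0,0,0],[-0.01,0,0,0,0,0,0],[0,0,0,0,0,0,0]]'; python3 - <<'E'
from h import *
delta([591.5,-264.3,145],[180,0,-36.5])
p,d=r.snapshot('scene'); cv2.imwrite('pics/s6.png',cv2.resize(p[170:280,120:260],None,fx=4,fy=4))
W=cloud('scene',d)[170:280,120:260].reshape(-1,3);L=(W-[591.5,-264.3,0]); s_=.804*L[:,0]-.595*L[:,1]; y_=.595*L[:,0]+.804*L[:,1]; ok=(abs(s_)<75)&(abs(y_)<40)&(W[:,2]>130)&(W[:,2]<180)
print('bar s,z',ok.sum(),np.median(s_[ok]),np.median(W[ok,2]))
E
```

```text
time: 6.75
tool_pos: [546.6, -230.6, 137.8]
tcp_rot: [180.0, 0.1, -36.5]
ft_force: [0.2, -0.8, 1.1]
finger_gap: 0.2
grip_force: 0.0
time: 7.42
tool_pos: [612.0, -278.6, 141.0]
tcp_rot: [-180.0, 0.0, -36.5]
ft_force: [-6.3, 3.9, 4.8]
finger_gap: 0.0
grip_force: 4.4
time: 8.08
tool_pos: [554.8, -235.9, 261.9]
tcp_rot: [-180.0, -0.2, -36.5]
ft_force: [-0.6, -0.2, -0.7]
finger_gap: 0.1
grip_force: 0.0
pos [ 554.8 -235.9  261.9] rot [-180.    -0.2  -36.5] F [-0.6 -0.2 -0.7] t 8.0833 gap 0.1
turn [-0.  -0.2 -0. ] shift(tool axes now) [ 46.    1.1 117.1] shift(after turn) [ 46.4   1.  116.9]
bar s,z 166 45.92155528968631 154.83757153865955
```

The bar is at s=46, z=155, so the lever is on. Now the pedal: leaned tool at 40°, yaw 173.7° so the wrist camera stays away from the guard.

```bash
cat >> h.py <<'E'
def U(x,y,z):
    a=np.radians(-6.3); return np.array([594.5+x*np.cos(a)-y*np.sin(a),241+x*np.sin(a)+y*np.cos(a),z])
E
python3 -c "
from h import *
print(U(-130,0,270)); delta(U(-130,0,262),[180,0,-36.5])"
```

```text
[465.28507579 255.26546044 270.        ]
pos [ 555.5 -236.6  261.5] rot [-180.    -0.3  -36.5] F [0.7 0.  0.1] t 8.1333 gap 0.2
turn [-0.  -0.3 -0. ] shift(tool axes now) [-365.2 -341.6   -1.9] shift(after turn) [-365.1 -341.8   -0.5]
```

```bash
python3 -m handwheel '[[-0.018,-0.017,0,0,0,-7,0],[-0.024,0,0,0,0,-7,0],[0,0,0,0,0,-7,0],[0,0,0,0,0,-7,0],[0,0,0,0,0,-7,0],[0,0,0,0,0,-7,0],[0,0,0,0,0,-7,0],[0,0,0,0,0,-7,0]]';python3 -m handwheel '[[0,0,0,0,0,-7,0],[0,0,0,0,0,-7,0],[0,0,0,0,0,-7,0],[0,0,0,0,0,-7,0],[0,0,0,0,0,-7,0],[0,0,0,0,0,-7,0],[0,0,0,0,0,-7,0],[0,0,0,0,0,-7,0]]';python3 -m handwheel '[[0,0,0,0,0,-7,0],[0,0,0,0,0,-7,0],[0,0,0,0,0,-7,0],[0,0,0,0,0,-7,0],[0,0,0,0,0,-7,0],[0,0,0,0,0,-7,0],[0,0,0,0,0,-7,0],[0,0,0,0,0,-7,0]]';python3 -m handwheel '[[0,0,0,0,0,-7,0],[0,0,0,0,0,-7,0],[0,0,0,0,0,-7,0],[0,0,0,0,0,-7,0],[0,0,0,0,0,-7,0],[0,0,0,0,0,-7,0],[0,0,0,0,0,0,0]]'; python3 -c "
from h import *
print(r.sense()['joint_pos']);delta(U(-130,0,262),[180,0,173.7])"
```

```text
time: 8.8
tool_pos: [530.9, -201.2, 259.8]
tcp_rot: [179.9, -0.1, 19.8]
ft_force: [-0.6, -0.4, -0.1]
finger_gap: -0.0
grip_force: 0.0
time: 9.47
tool_pos: [530.9, -201.2, 259.8]
tcp_rot: [179.9, 0.0, 75.8]
ft_force: [0.1, 0.8, -0.1]
finger_gap: -0.4
grip_force: 0.0
time: 10.13
tool_pos: [530.9, -201.2, 259.8]
tcp_rot: [180.0, 0.1, 131.8]
ft_force: [0.7, -0.5, -0.6]
finger_gap: -0.2
grip_force: 0.0
time: 10.72
tool_pos: [530.8, -201.1, 259.7]
tcp_rot: [-180.0, 0.1, 173.8]
ft_force: [-0.3, -0.5, -0.1]
finger_gap: -0.1
grip_force: 0.0
[-2.59243120e+01  1.64482489e+00  8.78397720e+01 -5.74975127e-03
  9.03910689e+01 -1.09707271e+02]
pos [ 530.8 -201.1  259.7] rot [-1.800e+02  1.000e-01  1.738e+02] F [-0.3 -0.5 -0.1] t 10.7167 gap -0.1
turn [-0.   0.1  0.1] shift(tool axes now) [114.6 446.6  -2.9] shift(after turn) [115.2 446.5  -2.3]
```

```bash
python3 -m handwheel '[[0.008,0.032,0,0,0,0,0],[0.008,0.032,0,0,0,0,0],[0.008,0.032,0,0,0,0,0],[0.008,0.032,0,0,0,0,0],[0.008,0.032,0,0,0,0,0],[0.008,0.032,0,0,0,0,0],[0.008,0.032,0,0,0,0,0],[0.008,0.032,0,0,0,0,0]]';python3 -m handwheel '[[0.008,0.032,0,0,0,0,0],[0.008,0.032,0,0,0,0,0],[0.008,0.032,0,0,0,0,0],[0.008,0.032,0,0,0,0,0],[0.008,0.032,0,0,0,0,0],[0.008,0.032,0,0,0,0,0],[0,0,0,0,0,0,0]]'; python3 -c "
from h import *
print(r.sense()['joint_pos']);delta(U(-130,0,262),[180,40,173.7])"
```

```text
time: 11.38
tool_pos: [495.8, 62.8, 259.6]
tcp_rot: [180.0, 0.1, 173.2]
ft_force: [1.2, 0.6, -0.8]
finger_gap: 0.4
grip_force: 0.0
time: 11.97
tool_pos: [468.9, 263.0, 259.3]
tcp_rot: [179.8, 0.0, 173.4]
ft_force: [0.9, -0.6, 0.2]
finger_gap: 0.1
grip_force: 0.0
[ 23.72939456  -3.04250139  92.5304547    0.13354702  90.39654684
 -59.69067135]
pos [468.9 263.  259.3] rot [179.8   0.  173.4] F [ 0.9 -0.6  0.2] t 11.9667 gap 0.1
turn [  0.1 -40.   -0.3] shift(tool axes now) [ 2.7 -8.1 -2.7] shift(after turn) [ 0.4 -8.1 -3.8]
```

```bash
python3 -m handwheel '[[0,-0.002,0,0,-6.67,0,0],[0,-0.002,0,0,-6.67,0,0],[0,-0.002,0,0,-6.67,0,0],[0,-0.002,0,0,-6.67,0,0],[0,0,0,0,-6.67,0,0],[0,0,0,0,-6.65,0,0],[0,0,0,0,0,0,0],[0,0,0,0,0,0,0]]'; python3 - <<'E'
from h import *
print(r.sense()['joint_pos']);delta(U(18.5,0,79),[180,40,173.7])
p,d=r.snapshot('scene'); cv2.imwrite('pics/p1.png',cv2.convertScaleAbs(cv2.resize(p[90:290,270:470],(600,600)),alpha=1.6))
E
```

```text
time: 12.63
tool_pos: [467.1, 250.2, 257.4]
tcp_rot: [180.0, 39.8, 173.5]
ft_force: [-0.0, 1.0, 0.4]
finger_gap: 0.1
grip_force: 0.0
[ 42.00271075 -31.37737291 124.44346673 -32.80505717  62.28826884
 -32.33411042]
pos [467.1 250.2 257.4] rot [180.   39.8 173.5] F [-0.   1.   0.4] t 12.6333 gap 0.1
turn [-0.1 -0.2 -0.2] shift(tool axes now) [  2.1   5.3 230.7] shift(after turn) [  2.7   4.8 230.7]
```

View pics/p1.png

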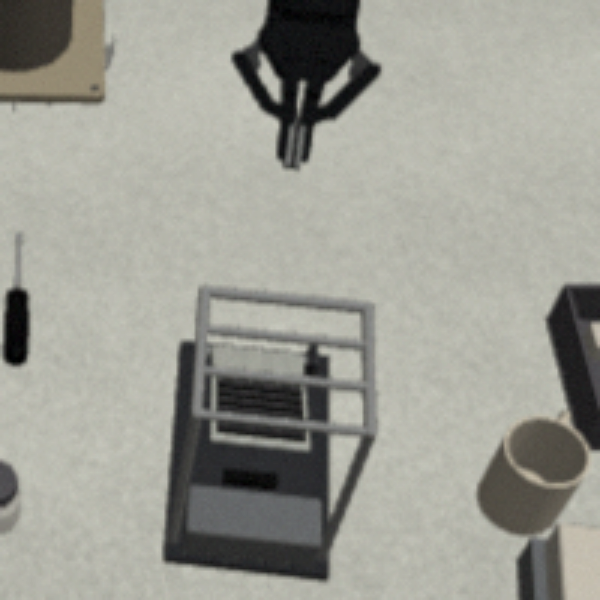

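The fingers, tips at (292,165), are in line with the pedal opening, and the guard's far edge is at (203–374, 290–430). Approaching along the tool axis, stopping about 15 mm short.

```bash
python3 -m handwheel '[[0,0.003,0.03,0,0,0,0],[0.001,0.002,0.03,0,0,0,0],[0.001,0,0.03,0,0,0,0],[0,0,0.03,0,0,0,0],[0,0,0.03,0,0,0,0],[0,0,0.03,0,0,0,0],[0,0,0.03,0,0,0,0],[0,0,0,0,0,0,0]]'; python3 - <<'E'
from h import *
delta(U(18.5,0,79),[180,40,173.7]); delta(U(27.5,0,46),[180,40,173.7])
E
```

```text
time: 13.35
tool_pos: [603.9, 236.3, 91.1]
tcp_rot: [-179.8, 39.6, 173.2]
ft_force: [-1.4, -0.0, -0.4]
finger_gap: -0.2
grip_force: 0.0
pos [603.9 236.3  91.1] rot [-179.8   39.6  173.2] F [-1.4 -0.  -0.4] t 13.35 gap -0.2
turn [-0.5 -0.4 -0.4] shift(tool axes now) [ 1.1  3.8 14.8] shift(after turn) [ 1.2  3.6 14.8]
pos [603.9 236.3  91.1] rot [-179.8   39.6  173.2] F [-1.4 -0.  -0.4] t 13.35 gap -0.2
turn [-0.5 -0.4 -0.4] shift(tool axes now) [15.2  3.9 45.9] shift(after turn) [15.5  3.6 45.8]
```

```bash
python3 -m handwheel '[[0,0.003,0.008,0,0,0,0],[0,0,0.007,0,0,0,0],[0.003,0,0.006,0,0,0,0],[0.003,0,0.006,0,0,0,0],[0.003,0,0.006,0,0,0,0],[0.003,0,0.006,0,0,0,0],[0.003,0,0.006,0,0,0,0],[0,0,0,0,0,0,0]]'; python3 -c "
from h import *
delta(U(27.5,0,46),[180,40,173.7])"
```

```text
time: 14.02
tool_pos: [621.3, 241.2, 54.3]
tcp_rot: [179.8, 40.2, 173.4]
ft_force: [2.2, -1.0, 7.6]
finger_gap: -0.2
grip_force: 3.6
pos [621.3 241.2  54.3] rot [179.8  40.2 173.4] F [ 2.2 -1.   7.6] t 14.0167 gap -0.2
turn [-0.1  0.2 -0.3] shift(tool axes now) [ 4.7 -3.1  6.9] shift(after turn) [ 4.7 -3.1  6.9]
```

```bash
python3 -m handwheel '[[0.003,0,0.004,0,0,0,0],[0.003,0,0.004,0,0,0,0],[0,0,0,0,0,0,0]]';python3 -m handwheel '[[0.003,0,0.003,0,0,0,0],[0,0,0,0,0,0,0]]';python3 -m handwheel '[[0.003,0,0.003,0,0,0,0],[0,0,0,0,0,0,0]]'
```

```text
time: 14.27
tool_pos: [622.6, 241.2, 45.7]
tcp_rot: [179.8, 40.3, 173.3]
ft_force: [3.0, -2.2, 9.4]
finger_gap: 0.3
grip_force: 4.3
time: 14.43
tool_pos: [623.2, 241.3, 44.3]
tcp_rot: [179.8, 40.5, 173.3]
ft_force: [-20.9, -9.3, 35.7]
finger_gap: -0.1
grip_force: 18.3
time: 14.6
tool_pos: [623.9, 241.6, 43.2]
tcp_rot: [179.8, 40.7, 173.2]
ft_force: [-45.7, -15.0, 64.4]
finger_gap: -0.0
grip_force: 33.1
```

The force jumped, so the pedal is at its stop at about z 44.5. I'll ease back to a light press and hold.

```bash
python3 -m handwheel '[[-0.003,0,-0.003,0,0,0,0],[0,0,0,0,0,0,0]]';python3 -m handwheel '[[0,0,0,0,0,0,0],[0,0,0,0,0,0,0],[0,0,0,0,0,0,0],[0,0,0,0,0,0,0],[0,0,0,0,0,0,0],[0,0,0,0,0,0,0],[0,0,0,0,0,0,0],[0,0,0,0,0,0,0]]'; python3 - <<'E'
from h import *
p,d=r.snapshot('scene'); W=cloud('scene',d)[180:285,320:402].reshape(-1,3); a=np.radians(-6.3)
L=W-[594.5,241,0]; x=L[:,0]*np.cos(a)+L[:,1]*np.sin(a); y=-L[:,0]*np.sin(a)+L[:,1]*np.cos(a); k=(abs(y)<42)&(W[:,2]<100)
for x0 in range(20,70,6):
    m=k&(x>=x0)&(x<x0+6); print(x0,m.sum(),np.round(np.percentile(W[m,2],[10,50,90])) if m.any() else '')
E
```

```text
time: 14.77
tool_pos: [623.8, 241.9, 45.1]
tcp_rot: [179.7, 40.5, 173.2]
ft_force: [2.9, -6.6, 18.0]
finger_gap: -0.2
grip_force: 9.2
time: 15.43
tool_pos: [624.0, 241.9, 44.9]
tcp_rot: [179.7, 40.5, 173.3]
ft_force: [-5.0, -4.7, 23.6]
finger_gap: 0.3
grip_force: 11.7
20 77 [44. 48. 68.]
26 67 [44. 48. 62.]
32 95 [13. 46. 50.]
38 130 [13. 35. 48.]
44 61 [41. 45. 48.]
50 1 [48. 48. 48.]
56 0 
62 0 
68 40 [55. 58. 60.]
```

The plate's toe end is level at about z 46, which matches the stop, and it has been held for about 1 s. Releasing along the same path.

```bash
python3 -m handwheel '[[-0.003,0,-0.006,0,0,0,0],[-0.003,0,-0.007,0,0,0,0],[-0.003,0,-0.008,0,0,0,0],[-0.003,0,-0.01,0,0,0,0],[-0.003,0,-0.012,0,0,0,0],[0,0,-0.02,0,0,0,0],[0,0,-0.025,0,0,0,0],[0,0,-0.03,0,0,0,0]]';python3 -m handwheel '[[0,0,-0.03,0,0,0,0],[0,0,-0.03,0,0,0,0],[0,0,-0.03,0,0,0,0],[0,0,-0.03,0,0,0,0],[0,0,0,0,0,0,0],[0,0,0,0,0,0,0],[0,0,0,0,0,0,0]]'; python3 - <<'E'
from h import *
p,d=r.snapshot('scene'); Wf=cloud('scene',d); W=Wf[180:285,320:402].reshape(-1,3); a=np.radians(-6.3)
L=W-[594.5,241,0]; x=L[:,0]*np.cos(a)+L[:,1]*np.sin(a); y=-L[:,0]*np.sin(a)+L[:,1]*np.cos(a); k=(abs(y)<42)&(W[:,2]<120)
for x0 in range(-20,50,10):
    m=k&(x>=x0)&(x<x0+10); print(x0,m.sum(),np.round(np.percentile(W[m,2],[10,50,90])) if m.any() else '')
W=Wf[170:280,120:260].reshape(-1,3);L=(W-[591.5,-264.3,0]); s_=.804*L[:,0]-.595*L[:,1]; y_=.595*L[:,0]+.804*L[:,1]; ok=(abs(s_)<75)&(abs(y_)<40)&(W[:,2]>130)&(W[:,2]<180)
print('bar s,z',ok.sum(),np.median(s_[ok]),np.median(W[ok,2]))
d0=np.load('scene_d.npy'); 
for nm,b in dict(jar=(255,282,240,270),mug=(428,470,225,270),adp=(205,262,290,320),sd=(266,285,165,215)).items():
    u0,u1,v0,v1=b; print(nm,'median depth change',np.abs(d[v0:v1,u0:u1]-d0[v0:v1,u0:u1]).mean().round(1))
print(r.sense()['ft_force'])
cv2.imwrite('pics/end.png',p)
E
```

```text
time: 16.15
tool_pos: [554.5, 247.3, 137.9]
tcp_rot: [-180.0, 39.9, 173.4]
ft_force: [0.3, 0.8, 0.6]
finger_gap: -0.1
grip_force: 0.0
time: 16.73
tool_pos: [478.7, 256.8, 229.9]
tcp_rot: [179.9, 40.0, 173.4]
ft_force: [-0.3, -0.1, -0.6]
finger_gap: -0.2
grip_force: 0.0
-20 71 [71. 73. 76.]
-10 125 [12. 20. 79.]
0 101 [11. 14. 21.]
10 118 [12. 15. 86.]
20 138 [13. 86. 90.]
30 220 [14. 26. 89.]
40 35 [12. 16. 23.]
bar s,z 168 46.19410024414863 155.16955905285414
jar median depth change 13.6
mug median depth change 10.1
adp median depth change 8.7
sd median depth change 16.5
[0.46871531 0.34501982 0.15619069]
```

View pics/end.png

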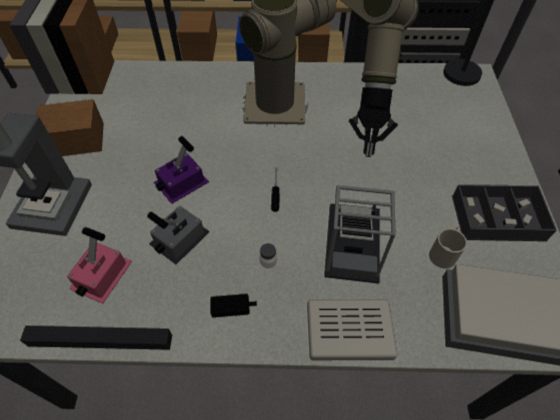

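The lever is on, with its grip at (157,218). The pedal is back up: its surface is at z 86–90 near x 25, as at rest. The jar (268,255), screwdriver (275,195), adapter (232,305) and mug (448,248) have not moved, and the arm is clear.

```bash
python3 -c "
from bench import r
print(r.hand_in())"
```

```text
the job is handed in; nothing more can be done
None
```

I threw the lever to its on stop, pressed the pedal to its stop for about a second and let it spring back up, left the loose things where they were, and handed the job in at about 17 s; the hand-in returned no verdict.

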